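# Carry a grinder contact wheel on an open tray

### The arm

A 6-joint arm with a two-finger parallel gripper is mounted at the origin on the work surface. World frame = base frame: x ahead of the robot, y to its left, z up, the work surface at z = 0. Lengths are in m, angles in degrees, forces in N, time in s.
With the tool pointing down it reaches from about 0.35 to 0.725 m from the base axis. Payload 6 kg.
Tool frame: the origin (TCP) lies midway between the tips of the shut fingers; the grasp point (between the pads) lies 19 mm behind it; z points along the fingers, y is the line along which they close (so a half turn about z gives the same grasp; the last joint's range is limited). The gripper opens to 85 mm and grips with 20 to 120 N. Pads are 22 mm wide; open, the fingers measure 114 mm over their backs; the gripper's body (76 mm by 85 mm) begins 54 mm behind the grasp point. The pads swing forward as they close: fully open they stand 13 mm farther back than shut.
Start: joints at [-46.14, 2.303, 4.859, 0, -92.561, -19.12], TCP at [0.251, -0.545, 0.231] pointing down, gripper open.
Joint ranges: [-146.85, 146.85], [-73.84, 115.35], [-62.03, 85.46], [-188.31, 113.3], [-161.28, -10.13], [-171.36, 171.36]. Speed limits (degrees/s): [147.25, 147.25, 172.46, 180, 180, 180].

### API

Orientations are given as [roll, pitch, yaw] about the fixed x, y, z axes, in that order (R = Rz(yaw) Ry(pitch) Rx(roll)).
In Python, from cell import sensors, cams, manip gives the robot as it stands.
- The arm moves only by the tool step_arm, never from a script. Its argument "motion" is a list of rows, each a list of 6 numbers: the shift along the world's x, y, z in mm, then the turn, a rotation vector about the world's x, y, z in rad. In form: [[tx, ty, tz, rx, ry, rz], ...]. A call has 1 to 20 rows; each row is the pose to reach, as a shift and turn from the pose commanded when the call began; what a row does not reach only later rows make up. A row lasts 1/12 s, in which the tool goes at most 41.7 mm and 7.16 degrees, less where a joint would pass 70% of its speed; a pose out of reach is approached as far as the arm can. A call with a gripper value outside its range is refused whole. "fingers" is the closure, from 0 (fully open) to 1 (shut), set as the call begins (left out, the last holds). The fingers move at their own pace and stop on an object; "force" is the grip in N (left out, the last holds). Time passes only in rows, so rows that repeat a pose let the fingers close. It gives the time, the measured TCP pose, the force, the opening and the grip force at its end, in the units of the state.
- sensors.observe(): the state, without advancing time (a new reading comes with each control period).
- cams.read_camera(name): name is "side" or "top"; returns a dict with "img" (480x640x3 uint8, red, green, blue), "depth" (480x640 float32, m along the optical axis (not along the pixel's ray), 0 where there is no reading), "mtx" (3x3 intrinsics, pixels), "R" (3x3) and "t" (3): a world point X has camera coordinates R X + t. Camera axes: x right, y down, z forward; pixel columns grow to the right and rows downward; lengths in m; the calibration is good to about 2 mm. A picture is of the moment at which its call begins.
- manip.job_done(): hands the job in; it is judged then, once.
The state is a dict: "t": time; "joint_positions": joint angles; "qd": joint speeds; "tau": joint torques, N m; "tcp_pos": TCP position; "eef_rot": TCP orientation; "force": force on the tool from outside, world axes, zero at the start; "ft_torque": the same for the moment, N m; "grip_width": opening from 0.0 (shut) to 1.0 (fully open); "grip_force": force on a finger pad.
Only numpy, scipy, OpenCV 4.12 (cv2) and the standard library are available. Lean on these libraries where they do the work, as an engineer would, in place of code of your own. Each camera call takes 0.05 s, during which the arm holds its last target. There are 200 camera calls.

### The job

Pick up the plywood tray by its wooden grip and, with the tray well clear of the bench, show the tread of the loose grinder wheel by tipping the tray slightly: let the wheel roll across until its axle is past the brass line at the other end, keep it there for two seconds, then bring it back wholly between the two brass lines and keep it there for at least five seconds. Then set the tray down level and squarely on the middle of the green set-down plate, with the wheel still standing wholly between the brass lines, and let go. Never touch the wheel or let it run up against an end board, do not tip the tray steeply or swing it about fast, and leave the pen cup and the anvil where they stand.

Things in the scene. Friction and masses are not known exactly. Their poses are not given: they have to be found in the camera images.
- tray: Plywood tray, leather floor, 0.5 kg, in mm: 110 (x) by 360 (y). Origin: centre of underside, z up. The wheel rolls along y. Floor top at z 8; guide rails 62 apart, up to z 24; end boards up to z 60, inner faces at y = +-172. Brass lines across it at y = +-60. A flat steel bail 16 wide (legs at x = +-50, crossbar top at z 110) over the middle carries the grip.
- grip (a point): Centre of the tray's light wooden grip block, 130 mm above the tray's underside, over its middle. Block 60 mm long (tray x), 24 thick (tray y), 40 high (z 110 to 150 above the underside). Pinch it from above across its 24 mm, closing along the tray's y; held so, the tray follows the gripper's tilt about the tray's x.
- wheel: Grinder contact wheel, black tyre, aluminium sides, loose, 0.4 kg, diameter 90 mm, 50 wide. Origin: its centre, at tray z 53; x is its axle, across the tray; y, z turn as it rolls. Tray tilted by a: it gains about 6.5 m/s2 x sin(a) downhill, less rolling resistance of 0.05 to 0.1 m/s2 (it stands still below about 0.011 rad). Starts at rest at tray y +65 to +100 mm; meets an end board at +-127.
- plate: Fixed level green set-down plate with black rubber inlay, 150 mm (x) by 390 mm (y), top face 30 mm above its origin (centre of its underside, on the bench). The tray goes flat on top, centre on centre, long side along the plate's y, either way round.
- pencup: Bystander: dark cup with pens, 76 mm diameter, 100 mm high without pens, at the back; origin at the centre of its underside.
- anvil: Bystander: small red bench anvil, 4 kg, at the back, about 105 mm high; origin at the centre of its underside.
Mind the look-alikes: they are no part of the job. Of the things like the wheel, leave any that is purple; of the rest the smaller one is meant.

How it is judged (in metres and radians):
On the way, in this order (a step that is already met when the one before it is completed fails the run):
1. with the tray in the air (underside more than 45 mm above the bench, clear of the plate) the wheel's axle is past the brass line at the tray's -y end for 1.5 s (height (world z) of tray above 0.045 m and contact force between tray and plate below 0.1 N and y of wheel in the frame of tray below -0.057 m), for 1.5 s.
2. then, still in the air, the wheel stays between the brass lines (centre within 20 mm of the tray's middle) for 4.5 s (height (world z) of tray above 0.045 m and contact force between tray and plate below 0.1 N and y of wheel in the frame of tray between -0.02 and 0.02 m), for 4.5 s.
At the end, for the whole second after the job is handed in: The tray is released and lies flat (within 0.04 rad) on the green plate, its centre within 25 mm of the plate's in each direction, its long side within 0.12 rad of the plate's, at rest, and the wheel stands still on the tray floor with its centre within 25 mm of the tray's middle along the tray (x of tray in the frame of plate between -0.025 and 0.025 m and y of tray in the frame of plate between -0.025 and 0.025 m and z of tray in the frame of plate between 0.025 and 0.035 m and angle between the y axis of tray and the y axis of plate, either way round below 0.12 rad and angle between tray's own z axis and vertical below 0.04 rad and y of wheel in the frame of tray between -0.025 and 0.025 m and z of wheel in the frame of tray below 0.058 m and linear speed of tray below 0.02 m/s and linear speed of wheel below 0.03 m/s); the robot touches nothing.
It fails at once if the wheel runs up against an end board or leaves the tray (y of wheel in the frame of tray above 0.125 m or y of wheel in the frame of tray below -0.125 m or z of wheel in the frame of tray above 0.07 m).
It fails at once if the robot touches the wheel (contact force between any of the fingers, the arm and wheel above 0.3 N).
It fails at once if the tray is tipped steeply (more than 0.35 rad) (angle between tray's own z axis and vertical above 0.35 rad).
It fails at once if the tray is swung faster than 0.5 m/s (linear speed of tray above 0.5 m/s).
It fails at once if the pen cup or the anvil is moved (more than 30 mm) (distance of any of pencup, anvil from where it was at the start of the episode above 0.03 m).
It also fails if it takes over 72 s, if anything falls off the work surface, if the arm or the gripper's body presses on something with over 40 N, if the wrist force passes 120 N, or if a joint passes its speed limit or range.

## Working session

There is one attempt and no reset: what is moved stays moved. The work goes in short steps, Python scripts to look and compute and a tool call to move; the robot and the scene stay as the last step left them, time stands still between calls to the robot, and variables do not carry over. Pictures are saved under pics/ and viewed, at most 10 in all, crops included, and the job is handed in when it is done.

Besides the shell and the picture viewer there is one more tool, called after "Emit:" by a JSON object that holds its "fn" and its "kwargs". step_arm: Moves the arm, as the interface text tells. Its arguments: {"type":"object","properties":{"motion":{"type":"array"},"fingers":{"type":"number"},"force":{"type":"number"}},"required":["motion"]}

```bash
mkdir -p pics; ls; cat > h.py <<'E'
import numpy as np, cv2
from cell import sensors, cams, manip
def cam(n):
    c=cams.read_camera(n); c['R']=np.array(c['R']); c['t']=np.array(c['t']); c['mtx']=np.array(c['mtx']); return c
def save(c,name): cv2.imwrite('pics/'+name,cv2.cvtColor(c['img'],cv2.COLOR_RGB2BGR))
def cloud(c):
    v,u=np.mgrid[:480,:640]; d=c['depth']
    p=np.stack([u,v,np.ones_like(u)],-1)@np.linalg.inv(c['mtx']).T*d[...,None]
    return (p-c['t'])@c['R']
E
python3 - <<'E'
from h import *
for n in ('top','side'):
    c=cam(n); save(c,n+'0.png'); np.savez(n+'0.npz',**c); print(n,c['mtx'].tolist(),(-c['R'].T@c['t']).round(3),c['R'].round(2).tolist())
print(sensors.observe())
E
```

```text
pics
top [[546.8738386932714, 0.0, 316.58802404833284], [0.0, 546.8738386932714, 241.58167112944585], [0.0, 0.0, 1.0]] [0.504 0.034 1.046] [[0.02, -1.0, 0.01], [-1.0, -0.02, -0.05], [0.05, -0.01, -1.0]]
side [[544.4433850324192, 0.0, 322.94839541119404], [0.0, 544.4433850324192, 238.02461235969605], [0.0, 0.0, 1.0]] [0.077 0.727 0.731] [[-0.81, -0.59, -0.0], [-0.34, 0.47, -0.81], [0.48, -0.66, -0.58]]
{'t': 0.1, 'joint_positions': array([-4.61418842e+01,  2.33511757e+00,  4.80976208e+00, -2.28862187e-02,
       -9.25616038e+01, -1.91202442e+01]), 'qd': array([ 0.01637807, -0.13235441,  0.0423548 ,  0.05124672, -0.01508299,
        0.00935165]), 'tau': array([-6.16579433e-03, -3.69344723e+01,  3.48284268e+01,  6.95179850e+00,
       -4.49487328e-03, -3.46102240e-05]), 'tcp_pos': array([ 0.25103396, -0.54464607,  0.23039788]), 'eef_rot': array([ 1.79910349e+02, -6.88010272e-03, -1.55261117e+02]), 'force': array([ 0.19852641,  0.31887072, -0.14936   ]), 'ft_torque': array([0.00117066, 0.0845789 , 0.03154898]), 'grip_force': 0.0, 'grip_width': 0.998416229263707}
```

View pics/top0.png

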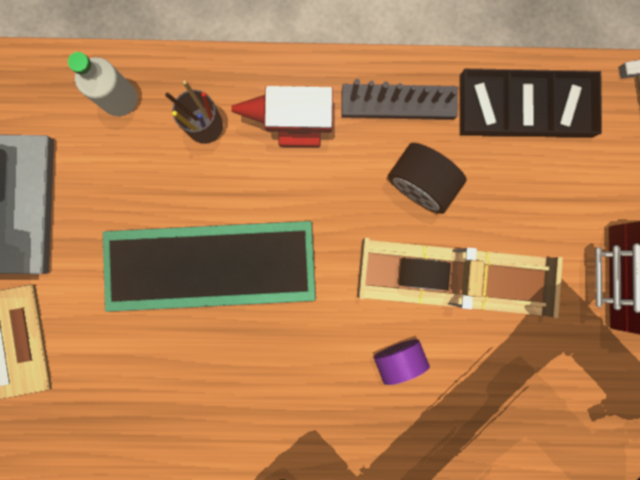

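View pics/side0.png

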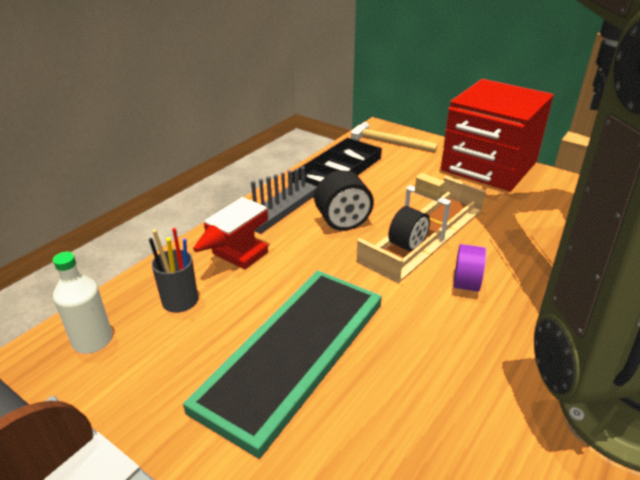

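Top view: there are three wheel-like things. The purple one at (402,362) is excluded. The large black one at (427,178) is loose on the bench. The smaller black one, in the tray at (425,273), is the one meant. The tray runs from (360,270) to (560,285), and the plate's centre is about (209,266). The cup (198,118) and anvil (298,108) stand at the back.

```bash
python3 - <<'E'
from h import *
c=dict(np.load('top0.npz')); P=cloud(c); im=c['img']
cv2.imwrite('pics/crop0.png',cv2.resize(cv2.cvtColor(im[130:400,340:600],cv2.COLOR_RGB2BGR),None,fx=2.2,fy=2.2,interpolation=2))
h=cv2.cvtColor(im,cv2.COLOR_RGB2HSV)
def rect(m,z,name):
    # ray cast contour points onto plane z
    k=max(cv2.findContours(m.astype(np.uint8),0,1)[0],key=cv2.contourArea)[:,0].astype(float)
    d=np.c_[k,np.ones(len(k))]@np.linalg.inv(c['mtx']).T@c['R']; o=-c['R'].T@c['t']
    p=o+d*((z-o[2])/d[:,2])[:,None]
    r=cv2.minAreaRect(p[:,:2].astype(np.float32)); print(name,r)
g=(h[...,0]>60)&(h[...,0]<90)&(h[...,1]>80); g[:200]=0
rect(g,.03,'plate')
roi=np.zeros(im.shape[:2],bool); roi[225:330,345:575]=1
# depth heights
z=P[...,2]
m=roi&(z>.012)&(z<.08)
for lo,hi in((.05,.07),(.015,.03),(.1,.118),(.135,.16),(.08,.105)):
    q=roi&(z>lo)&(z<hi); p=P[q]; print(lo,hi,len(p),p.mean(0) if len(p) else'',cv2.minAreaRect(p[:,:2].astype(np.float32)) if len(p)>5 else'')
vv,uu=np.where(roi&(z>.1)); print(uu.min(),uu.max(),vv.min(),vv.max(),z[roi].max())
print((P[215:340:6,475,2]*1000).round()); print((P[278,350:575:6,2]*1000).round())
E
```

```text
plate ((0.508857786655426, 0.22364521026611328), (0.14479736983776093, 0.38391822576522827), 3.865557909011841)
0.05 0.07 858 [ 0.4937524  -0.24466244  0.05926179] ((0.49450892210006714, -0.23715613782405853), (0.3612906038761139, 0.1094740554690361), 85.30381774902344)
0.015 0.03 1367 [ 0.49334497 -0.25282784  0.0234687 ] ((0.4946831464767456, -0.23375505208969116), (0.3544391393661499, 0.10966738313436508), 85.3922119140625)
0.1 0.118 309 [ 0.49440981 -0.22941172  0.10950221] ((0.4972262978553772, -0.20109400153160095), (0.08852057158946991, 0.10382396727800369), 85.87094116210938)
0.135 0.16 596 [ 0.49483641 -0.2347401   0.14855966] ((0.49476537108421326, -0.23663140833377838), (0.025757793337106705, 0.05990881845355034), 85.7764892578125)
0.08 0.105 1177 [ 0.49997167 -0.17052809  0.09245659] ((0.49974507093429565, -0.18289747834205627), (0.09635809063911438, 0.10280930250883102), 84.26810455322266)
345 574 225 328 1.0464531210481953
[  2.  -2.  -2.   0.  -2.  -1. 113. 112. 150. 150. 151. 151. 152. 147.
   8.   7.  -1.   1.  -0.  -0.  -0.]
[  3.   1.  63.   6.   9.   8.   8.   7.   9.  71.  87.  94.  96.  99.
  94.  94.  82.   9.   7. 122. 148. 149. 146.   8.   9.   6.   6.   7.
   8.   8.  11.   5.  10.  25.  51.  58.   2.   1.]
```

View pics/crop0.png

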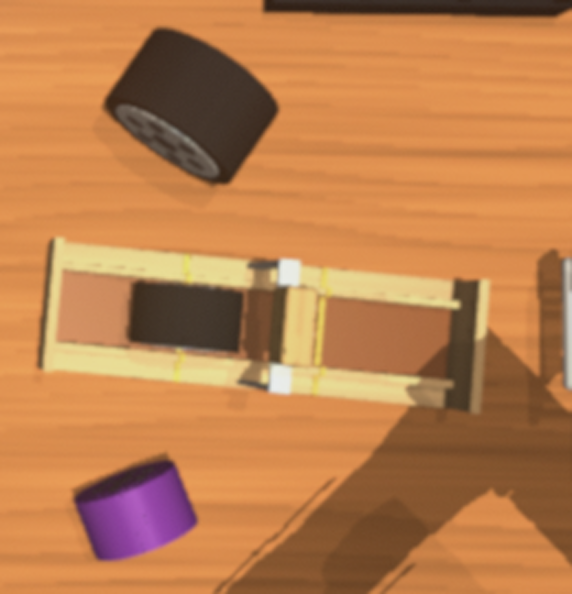

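The crop confirms it: the wheel in the tray (crop 187,315) is smaller than the black one outside (crop 190,105), and it isn't purple. The tray's +y end is therefore the world +y end, and the grip is at about (0.4947, -0.2367). Next I move above the grip.

Emit:
{"fn": "step_arm", "kwargs": {"motion": [[30,38,0,0,0,-0.06],[60,76,0,0,0,-0.13],[90,114,0,0,0,-0.19],[120,152,0,0,0,-0.25],[150,190,0,0,0,-0.32],[180,228,0,0,0,-0.38],[210,266,0,0,0,-0.44],[230,292,0,0,0,-0.48],[243.7,308.3,0,0,0,-0.51],[243.7,308.3,0,0,0,-0.51],[243.7,308.3,0,0,0,-0.51],[243.7,308.3,0,0,0,-0.51]], "fingers": 0, "force": 80}}

```text
t: 1.1
tcp_pos: [0.4952, -0.2356, 0.2306]
eef_rot: [180.0, -0.1, 175.7]
force: [-0.5, 0.9, -0.0]
grip_width: 1.0
grip_force: 0.0
```

Emit:
{"fn": "step_arm", "kwargs": {"motion": [[-0.4,-1,-30,0,0,0],[-0.4,-1,-60,0,0,0],[-0.4,-1,-85,0,0,0],[-0.4,-1,-105,0,0,0],[-0.4,-1,-113,0,0,0],[-0.4,-1,-113,0,0,0],[-0.4,-1,-113,0,0,0],[-0.4,-1,-113,0,0,0]]}}

```text
t: 1.77
tcp_pos: [0.4951, -0.2383, 0.1203]
eef_rot: [-180.0, 0.2, 175.5]
force: [-0.3, 0.2, 0.8]
grip_width: 1.002
grip_force: 0.0
```

Emit:
{"fn": "step_arm", "kwargs": {"motion": [[0,0,0,0,0,0],[0,0,0,0,0,0],[0,0,0,0,0,0],[0,0,0,0,0,0],[0,0,0,0,0,0],[0,0,0,0,0,0],[0,0,0,0,0,0],[0,0,0,0,0,0],[0,0,0,0,0,0],[0,0,0,0,0,0]], "fingers": 1, "force": 80}}

```text
t: 2.6
tcp_pos: [0.4947, -0.2378, 0.1187]
eef_rot: [-180.0, 0.1, 175.5]
force: [1.1, -1.5, 2.5]
grip_width: 0.271
grip_force: 80.3
```

```bash
cat >> h.py <<'E'
from scipy.spatial.transform import Rotation as Ro
from scipy.optimize import least_squares
def track(show=None):
    s=sensors.observe(); e=s['eef_rot']; T=Ro.from_euler('xyz',e,degrees=True)
    R=T.as_matrix()@np.diag([-1.,1,-1])   # tray axes: y = tool y, z = -tool z
    if R[1,1]<0: R=R@np.diag([-1.,-1,1])
    o=s['tcp_pos']-R[:,2]*.119
    out=[]
    for n in('top','side'):
        c=cam(n); P=(cloud(c)-o)@R; x,y,z=P[...,0],P[...,1],P[...,2]
        v=c['img'].max(-1)
        w=(c['depth']>0)&(v<75)&(abs(x)<.027)&(abs(y)<.175)&(z>.02)&(z<.104)
        w=cv2.morphologyEx(w.astype(np.uint8),cv2.MORPH_OPEN,np.ones((3,3)))>0
        if show: save(c,n+show)
        p=P[w]
        if len(p)>15:
            tread=p[:,2]>.06
            r=least_squares(lambda a:np.hypot(p[tread,1]-a[0],p[tread,2]-a[1])-.045,[np.median(p[:,1]),.053],loss='soft_l1',f_scale=.003)
            out.append((n,len(p),(r.x*1000).round(1).tolist(),'med',round(np.median(p[:,1])*1000,1)))
        if n=='top':
            q=(abs(x)>.034)&(abs(x)<.053)&(abs(y)<.165)&(abs(y)>.05)&(abs(z-.024)<.012)&(v>120)
            A=np.c_[P[q][:,1],P[q][:,0],np.ones(q.sum())]; k=np.linalg.lstsq(A,P[q][:,2],rcond=None)[0]
            out.append(('railslope_y,x,z',k.round(4).tolist(),q.sum()))
    tilt=np.arcsin(R[2,1])
    print('t',round(s['t'],2),'tcp',s['tcp_pos'].round(4),'tooltilt(+ = -y low)',round(tilt,4),'M',s['ft_torque'].round(2),'F',s['force'].round(1),*out,sep='\n ')
E
python3 -c "
from h import *
track()"
```

```text
t
 2.6
 tcp
 [ 0.4947 -0.2378  0.1187]
 tooltilt(+ = -y low)
 -0.0003
 M
 [-0.33 -0.24  0.02]
 F
 [ 1.1 -1.5  2.5]
 ('railslope_y,x,z', [0.0, 0.0, 0.0], np.int64(0))
 ('side', 831, [65.8, 53.4], 'med', np.float64(100.7))
```

```bash
python3 -c "
from h import *
a=cam('top');b=cam('side');save(b,'s1.png')
cv2.imwrite('pics/both1.png',cv2.cvtColor(np.vstack([a['img'][180:360,200:640],b['img'][130:330,200:640]]),cv2.COLOR_RGB2BGR))"
```

```text
(no output)
```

View pics/both1.png

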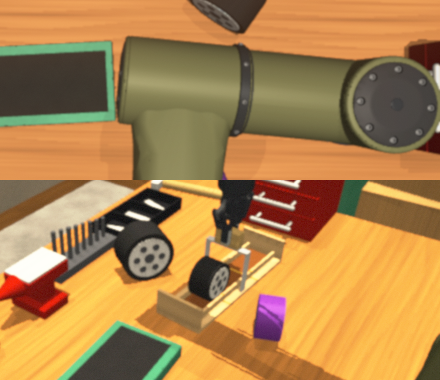

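The top view is blocked by the arm (panel, u 120-440), so only the side camera helps. In it the wheel (205,280 in the stacked picture) stands in the +y half, and the gripper holds the block. I'll use the side view and check it against the first top view.

```bash
python3 - <<'E'
s=open('h.py').read()
s=s.replace("for n in('top','side')","for n in('side',)").replace("if n=='top':","if 1:").replace("abs(y)<.175)&(z>.02)","abs(y)<.165)&(z>.02)")
s=s.replace(",sep='\\n ')",")")
open('h.py','w').write(s)
from h import *
track()
for f in('top0.npz','side0.npz'):
    c=dict(np.load(f)); R=Ro.from_euler('z',-4.6,degrees=True).as_matrix()
    P=(cloud(c)-[.4946,-.237,0])@R; x,y,z=P[...,0],P[...,1],P[...,2]
    w=(c['depth']>0)&(c['img'].max(-1)<75)&(abs(x)<.027)&(abs(y)<.165)&(z>.02)&(z<.104)
    p=P[w]; print(f,len(p),np.percentile(p,[2,25,50,75,98],axis=0).round(3).tolist())
    p=p[p[:,2]>.06]
    print(least_squares(lambda a:np.hypot(p[:,1]-a[0],p[:,2]-a[1])-.045,[.08,.053],loss='soft_l1',f_scale=.003).x)
E
```

```text
t 2.8 tcp [ 0.4946 -0.2378  0.1187] tooltilt(+ = -y low) -0.0003 M [-0.4  -0.31  0.01] F [ 1.1 -0.8  3.3] ('side', 836, [65.5, 53.9], 'med', np.float64(100.8)) ('railslope_y,x,z', [-0.0037, 0.0468, 0.022], np.int64(308))
top0.npz 1242 [[-0.021, 0.03, 0.063], [-0.011, 0.053, 0.084], [0.0, 0.074, 0.092], [0.012, 0.094, 0.096], [0.022, 0.109, 0.1]]
[0.06552407 0.05269274]
side0.npz 852 [[-0.026, 0.051, 0.031], [-0.018, 0.082, 0.06], [-0.005, 0.1, 0.08], [0.008, 0.107, 0.093], [0.02, 0.111, 0.099]]
[0.06503628 0.05307717]
```

Emit:
{"fn": "step_arm", "kwargs": {"motion": [[0,0,2,0,0,0],[0,0,6,0.005,0,0],[0,0,12,0.01,0,0],[0,0,20,0.01,0,0],[0,0,28,0.01,0,0],[0,0,34,0.01,0,0],[0,0,38,0.01,0,0],[0,0,40,0.01,0,0]]}}

```text
t: 3.52
tcp_pos: [0.4947, -0.2377, 0.1593]
eef_rot: [179.4, 0.0, 175.5]
force: [0.0, -0.2, -10.0]
grip_width: 0.268
grip_force: 79.0
```

```bash
python3 -c "
from h import *
track()"
```

```text
t 3.52 tcp [ 0.4947 -0.2377  0.1593] tooltilt(+ = -y low) 0.01 M [-0.37 -0.02 -0.01] F [  0.   -0.2 -10. ] ('side', 870, [63.7, 53.4], 'med', np.float64(99.1)) ('railslope_y,x,z', [-0.0038, 0.0588, 0.0221], np.int64(305))
```

The tray follows the tool rigidly. I lift higher and start tipping toward -y.

Emit:
{"fn": "step_arm", "kwargs": {"motion": [[0,0,3,0.01,0,0],[0,0,11,0.02,0,0],[0,0,21,0.02,0,0],[0,0,31,0.02,0,0],[0,0,41,0.02,0,0],[0,0,51,0.02,0,0],[0,0,57,0.02,0,0],[0,0,60,0.02,0,0]]}}

```text
t: 4.23
tcp_pos: [0.4949, -0.2377, 0.2201]
eef_rot: [178.3, -0.0, 175.5]
force: [0.2, 0.4, -8.6]
grip_width: 0.267
grip_force: 79.4
```

```bash
python3 -c "
from h import *
track()"
```

```text
t 4.23 tcp [ 0.4949 -0.2377  0.2201] tooltilt(+ = -y low) 0.0296 M [-0.32 -0.    0.02] F [ 0.2  0.4 -8.6] ('side', 907, [37.4, 53.5], 'med', np.float64(74.2)) ('railslope_y,x,z', [-0.0004, 0.0646, 0.0223], np.int64(320))
```

Emit:
{"fn": "step_arm", "kwargs": {"motion": [[0,0,0,0,0,0],[0,0,0,0,0,0],[0,0,0,0,0,0]]}}

```text
t: 4.53
tcp_pos: [0.4941, -0.2374, 0.2174]
eef_rot: [178.3, -0.2, 175.5]
force: [1.0, 0.2, -9.4]
grip_width: 0.266
grip_force: 79.1
```

```bash
python3 -c "
from h import *
track()"
```

```text
t 4.53 tcp [ 0.4941 -0.2374  0.2174] tooltilt(+ = -y low) 0.0305 M [-0.26 -0.01  0.01] F [ 1.   0.2 -9.4] ('side', 905, [9.4, 53.4], 'med', np.float64(45.8)) ('railslope_y,x,z', [-0.0015, 0.0685, 0.0224], np.int64(323))
```

Emit:
{"fn": "step_arm", "kwargs": {"motion": [[0,0,0,-0.015,0,0],[0,0,0,-0.03,0,0],[0,0,0,-0.03,0,0],[0,0,0,-0.03,0,0],[0,0,0,-0.03,0,0]]}}

```text
t: 5.0
tcp_pos: [0.4944, -0.2373, 0.2182]
eef_rot: [180.0, -0.0, 175.5]
force: [-0.0, 0.5, -8.3]
grip_width: 0.267
grip_force: 79.1
```

```bash
python3 -c "
from h import *
track()"
```

```text
t 5.0 tcp [ 0.4944 -0.2373  0.2182] tooltilt(+ = -y low) 0.0003 M [ 0.14 -0.    0.02] F [-0.   0.5 -8.3] ('side', 637, [-44.3, 53.3], 'med', np.float64(-4.4)) ('railslope_y,x,z', [-0.0021, 0.074, 0.0226], np.int64(310))
```

Emit:
{"fn": "step_arm", "kwargs": {"motion": [[0,0,0,-0.012,0,0],[0,0,0,-0.012,0,0],[0,0,0,-0.012,0,0],[0,0,0,-0.012,0,0],[0,0,0,-0.01,0,0]]}}

```text
t: 5.47
tcp_pos: [0.4944, -0.2375, 0.2183]
eef_rot: [-179.4, 0.0, 175.5]
force: [0.6, 0.2, -8.8]
grip_width: 0.267
grip_force: 79.1
```

```bash
python3 -c "
from h import *
track()"
```

```text
t 5.47 tcp [ 0.4944 -0.2375  0.2183] tooltilt(+ = -y low) -0.0097 M [ 0.39 -0.05 -0.  ] F [ 0.6  0.2 -8.8] ('side', 504, [-79.6, 53.4], 'med', np.float64(-38.4)) ('railslope_y,x,z', [-0.0007, 0.0639, 0.0225], np.int64(320))
```

Emit:
{"fn": "step_arm", "kwargs": {"motion": [[0,0,0,0,0,0],[0,0,0,0,0,0],[0,0,0,0.002,0,0],[0,0,0,0.005,0,0],[0,0,0,0.008,0,0],[0,0,0,0.01,0,0],[0,0,0,0.01,0,0],[0,0,0,0.01,0,0]]}}

```text
t: 6.18
tcp_pos: [0.4944, -0.2377, 0.2182]
eef_rot: [180.0, -0.0, 175.5]
force: [0.2, -0.0, -9.1]
grip_width: 0.271
grip_force: 79.1
```

```bash
python3 -c "
from h import *
track()"
```

```text
t 6.18 tcp [ 0.4944 -0.2377  0.2182] tooltilt(+ = -y low) 0.0001 M [ 0.33 -0.03  0.02] F [ 0.2 -0.  -9.1] ('side', 453, [-90.2, 53.1], 'med', np.float64(-49.4)) ('railslope_y,x,z', [-0.001, 0.0672, 0.0226], np.int64(331))
```

Emit:
{"fn": "step_arm", "kwargs": {"motion": [[0,0,0,0,0,0],[0,0,0,0,0,0],[0,0,0,0,0,0],[0,0,0,0,0,0],[0,0,0,0,0,0],[0,0,0,0,0,0],[0,0,0,0,0,0],[0,0,0,0,0,0],[0,0,0,0,0,0],[0,0,0,0,0,0],[0,0,0,0,0,0],[0,0,0,0,0,0],[0,0,0,0,0,0],[0,0,0,0,0,0],[0,0,0,0,0,0],[0,0,0,0,0,0],[0,0,0,0,0,0],[0,0,0,0,0,0],[0,0,0,0,0,0],[0,0,0,0,0,0]]}}

```text
t: 7.9
tcp_pos: [0.4944, -0.2376, 0.2183]
eef_rot: [180.0, -0.0, 175.5]
force: [0.1, 0.2, -8.0]
grip_width: 0.265
grip_force: 79.1
```

```bash
python3 -c "
from h import *
track()"
```

```text
t 7.9 tcp [ 0.4944 -0.2376  0.2183] tooltilt(+ = -y low) 0.0001 M [ 0.34 -0.04  0.04] F [ 0.1  0.2 -8. ] ('side', 450, [-89.7, 53.1], 'med', np.float64(-49.3)) ('railslope_y,x,z', [0.0001, 0.0575, 0.0218], np.int64(332))
```

Emit:
{"fn": "step_arm", "kwargs": {"motion": [[0,0,0,-0.015,0,0],[0,0,0,-0.03,0,0],[0,0,0,-0.03,0,0],[0,0,0,-0.03,0,0],[0,0,0,-0.03,0,0],[0,0,0,-0.03,0,0],[0,0,0,-0.03,0,0],[0,0,0,-0.03,0,0]]}}

```text
t: 8.62
tcp_pos: [0.4944, -0.2377, 0.2183]
eef_rot: [-178.3, 0.1, 175.5]
force: [0.7, -1.2, -8.8]
grip_width: 0.269
grip_force: 79.2
```

```bash
python3 -c "
from h import *
track()"
```

```text
t 8.62 tcp [ 0.4944 -0.2377  0.2183] tooltilt(+ = -y low) -0.0298 M [ 0.41 -0.04 -0.02] F [ 0.7 -1.2 -8.8] ('side', 518, [-73.7, 53.4], 'med', np.float64(-32.5)) ('railslope_y,x,z', [-0.0024, 0.0621, 0.0225], np.int64(336))
```

Emit:
{"fn": "step_arm", "kwargs": {"motion": [[0,0,0,0,0,0],[0,0,0,0,0,0],[0,0,0,0.01,0,0],[0,0,0,0.025,0,0],[0,0,0,0.03,0,0]]}}

```text
t: 9.08
tcp_pos: [0.4944, -0.2377, 0.2183]
eef_rot: [179.9, 0.0, 175.5]
force: [-1.1, -0.8, -9.0]
grip_width: 0.263
grip_force: 79.3
```

```bash
python3 -c "
from h import *
track()"
```

```text
t 9.08 tcp [ 0.4944 -0.2377  0.2183] tooltilt(+ = -y low) 0.0015 M [ 0.12 -0.04  0.04] F [-1.1 -0.8 -9. ] ('side', 647, [-37.0, 53.0], 'med', np.float64(2.8)) ('railslope_y,x,z', [-0.0015, 0.0676, 0.0225], np.int64(317))
```

Emit:
{"fn": "step_arm", "kwargs": {"motion": [[0,0,0,0.005,0,0],[0,0,0,0.005,0,0],[0,0,0,0.005,0,0],[0,0,0,0.005,0,0]]}}

```text
t: 9.47
tcp_pos: [0.4944, -0.2376, 0.2183]
eef_rot: [179.7, -0.0, 175.5]
force: [-0.0, -0.5, -8.7]
grip_width: 0.267
grip_force: 79.2
```

```bash
python3 -c "
from h import *
track()"
```

```text
t 9.47 tcp [ 0.4944 -0.2376  0.2183] tooltilt(+ = -y low) 0.0049 M [ 0.01 -0.   -0.04] F [-0.  -0.5 -8.7] ('side', 782, [-13.6, 53.3], 'med', np.float64(24.3)) ('railslope_y,x,z', [-0.0028, 0.0676, 0.0226], np.int64(314))
```

Emit:
{"fn": "step_arm", "kwargs": {"motion": [[0,0,0,-0.002,0,0],[0,0,0,-0.002,0,0],[0,0,0,-0.003,0,0],[0,0,0,-0.004,0,0],[0,0,0,-0.005,0,0],[0,0,0,-0.005,0,0],[0,0,0,-0.005,0,0],[0,0,0,-0.005,0,0],[0,0,0,-0.005,0,0],[0,0,0,-0.005,0,0]]}}

```text
t: 10.35
tcp_pos: [0.4944, -0.2376, 0.2182]
eef_rot: [180.0, -0.0, 175.5]
force: [0.5, 0.1, -9.4]
grip_width: 0.272
grip_force: 79.2
```

```bash
python3 -c "
from h import *
track()"
```

```text
t 10.35 tcp [ 0.4944 -0.2376  0.2182] tooltilt(+ = -y low) 0.0001 M [-0.02  0.02  0.02] F [ 0.5  0.1 -9.4] ('side', 833, [-5.0, 53.6], 'med', np.float64(33.2)) ('railslope_y,x,z', [-0.0033, 0.0688, 0.0225], np.int64(313))
```

Emit:
{"fn": "step_arm", "kwargs": {"motion": [[0,0,0,0,0,0],[0,0,0,0,0,0],[0,0,0,0,0,0],[0,0,0,0,0,0],[0,0,0,0,0,0],[0,0,0,0,0,0],[0,0,0,0,0,0],[0,0,0,0,0,0],[0,0,0,0,0,0],[0,0,0,0,0,0],[0,0,0,0,0,0],[0,0,0,0,0,0],[0,0,0,0,0,0],[0,0,0,0,0,0],[0,0,0,0,0,0],[0,0,0,0,0,0],[0,0,0,0,0,0],[0,0,0,0,0,0],[0,0,0,0,0,0],[0,0,0,0,0,0]]}}

```text
t: 12.07
tcp_pos: [0.4944, -0.2376, 0.2183]
eef_rot: [180.0, -0.0, 175.5]
force: [-0.4, 0.7, -8.6]
grip_width: 0.265
grip_force: 79.2
```

Emit:
{"fn": "step_arm", "kwargs": {"motion": [[0,0,0,0,0,0],[0,0,0,0,0,0],[0,0,0,0,0,0],[0,0,0,0,0,0],[0,0,0,0,0,0],[0,0,0,0,0,0],[0,0,0,0,0,0],[0,0,0,0,0,0],[0,0,0,0,0,0],[0,0,0,0,0,0],[0,0,0,0,0,0],[0,0,0,0,0,0],[0,0,0,0,0,0],[0,0,0,0,0,0],[0,0,0,0,0,0],[0,0,0,0,0,0],[0,0,0,0,0,0],[0,0,0,0,0,0],[0,0,0,0,0,0],[0,0,0,0,0,0]]}}

```text
t: 13.73
tcp_pos: [0.4944, -0.2376, 0.2183]
eef_rot: [180.0, -0.0, 175.5]
force: [1.0, 0.0, -9.1]
grip_width: 0.269
grip_force: 79.2
```

Emit:
{"fn": "step_arm", "kwargs": {"motion": [[0,0,0,0,0,0],[0,0,0,0,0,0],[0,0,0,0,0,0],[0,0,0,0,0,0],[0,0,0,0,0,0],[0,0,0,0,0,0],[0,0,0,0,0,0],[0,0,0,0,0,0],[0,0,0,0,0,0],[0,0,0,0,0,0],[0,0,0,0,0,0],[0,0,0,0,0,0],[0,0,0,0,0,0],[0,0,0,0,0,0],[0,0,0,0,0,0],[0,0,0,0,0,0],[0,0,0,0,0,0],[0,0,0,0,0,0],[0,0,0,0,0,0],[0,0,0,0,0,0]]}}

```text
t: 15.4
tcp_pos: [0.4944, -0.2376, 0.2183]
eef_rot: [180.0, -0.0, 175.5]
force: [-0.1, -0.1, -9.1]
grip_width: 0.268
grip_force: 79.2
```

```bash
python3 -c "
from h import *
track()"
```

```text
t 15.4 tcp [ 0.4944 -0.2376  0.2183] tooltilt(+ = -y low) 0.0001 M [ 0.01 -0.01  0.01] F [-0.1 -0.1 -9.1] ('side', 836, [-4.9, 53.4], 'med', np.float64(32.4)) ('railslope_y,x,z', [-0.0027, 0.0692, 0.0224], np.int64(324))
```

Both showing steps are held long enough. For the carry of +461 mm in y, +14.5 mm in x and +0.146 rad, I use a soft cosine profile over 100 rows, so the wheel stays put.

```bash
python3 - <<'E'
import numpy as np,json
s=(1-np.cos(np.pi*np.arange(101)/100))/2
for k in range(5):
    d=s[20*k+1:20*k+21]-s[20*k]
    print(json.dumps([[round(14.5*a,1),round(461.2*a,1),0,0,0,round(.146*a,3)] for a in d]))
E
```

```text
[[0.0, 0.1, 0, 0, 0, 0.0], [0.0, 0.5, 0, 0, 0, 0.0], [0.0, 1.0, 0, 0, 0, 0.0], [0.1, 1.8, 0, 0, 0, 0.001], [0.1, 2.8, 0, 0, 0, 0.001], [0.1, 4.1, 0, 0, 0, 0.001], [0.2, 5.6, 0, 0, 0, 0.002], [0.2, 7.2, 0, 0, 0, 0.002], [0.3, 9.2, 0, 0, 0, 0.003], [0.4, 11.3, 0, 0, 0, 0.004], [0.4, 13.6, 0, 0, 0, 0.004], [0.5, 16.2, 0, 0, 0, 0.005], [0.6, 19.0, 0, 0, 0, 0.006], [0.7, 21.9, 0, 0, 0, 0.007], [0.8, 25.1, 0, 0, 0, 0.008], [0.9, 28.5, 0, 0, 0, 0.009], [1.0, 32.1, 0, 0, 0, 0.01], [1.1, 35.9, 0, 0, 0, 0.011], [1.3, 39.9, 0, 0, 0, 0.013], [1.4, 44.0, 0, 0, 0, 0.014]]
[[0.1, 4.3, 0, 0, 0, 0.001], [0.3, 8.9, 0, 0, 0, 0.003], [0.4, 13.6, 0, 0, 0, 0.004], [0.6, 18.5, 0, 0, 0, 0.006], [0.7, 23.5, 0, 0, 0, 0.007], [0.9, 28.7, 0, 0, 0, 0.009], [1.1, 34.1, 0, 0, 0, 0.011], [1.2, 39.6, 0, 0, 0, 0.013], [1.4, 45.2, 0, 0, 0, 0.014], [1.6, 51.0, 0, 0, 0, 0.016], [1.8, 56.9, 0, 0, 0, 0.018], [2.0, 63.0, 0, 0, 0, 0.02], [2.2, 69.2, 0, 0, 0, 0.022], [2.4, 75.5, 0, 0, 0, 0.024], [2.6, 81.9, 0, 0, 0, 0.026], [2.8, 88.4, 0, 0, 0, 0.028], [3.0, 95.0, 0, 0, 0, 0.03], [3.2, 101.7, 0, 0, 0, 0.032], [3.4, 108.4, 0,
[... 1090 characters left out ...]
1], [3.2, 101.7, 0, 0, 0, 0.032], [3.3, 106.4, 0, 0, 0, 0.034], [3.5, 111.0, 0, 0, 0, 0.035], [3.6, 115.3, 0, 0, 0, 0.037]]
[[0.1, 4.2, 0, 0, 0, 0.001], [0.3, 8.1, 0, 0, 0, 0.003], [0.4, 11.9, 0, 0, 0, 0.004], [0.5, 15.5, 0, 0, 0, 0.005], [0.6, 18.9, 0, 0, 0, 0.006], [0.7, 22.1, 0, 0, 0, 0.007], [0.8, 25.1, 0, 0, 0, 0.008], [0.9, 27.8, 0, 0, 0, 0.009], [1.0, 30.4, 0, 0, 0, 0.01], [1.0, 32.8, 0, 0, 0, 0.01], [1.1, 34.9, 0, 0, 0, 0.011], [1.2, 36.8, 0, 0, 0, 0.012], [1.2, 38.5, 0, 0, 0, 0.012], [1.3, 40.0, 0, 0, 0, 0.013], [1.3, 41.2, 0, 0, 0, 0.013], [1.3, 42.2, 0, 0, 0, 0.013], [1.4, 43.0, 0, 0, 0, 0.014], [1.4, 43.6, 0, 0, 0, 0.014], [1.4, 43.9, 0, 0, 0, 0.014], [1.4, 44.0, 0, 0, 0, 0.014]]
```

Emit:
{"fn": "step_arm", "kwargs": {"motion": [[0.0,0.1,0,0,0,0.0],[0.0,0.5,0,0,0,0.0],[0.0,1.0,0,0,0,0.0],[0.1,1.8,0,0,0,0.001],[0.1,2.8,0,0,0,0.001],[0.1,4.1,0,0,0,0.001],[0.2,5.6,0,0,0,0.002],[0.2,7.2,0,0,0,0.002],[0.3,9.2,0,0,0,0.003],[0.4,11.3,0,0,0,0.004],[0.4,13.6,0,0,0,0.004],[0.5,16.2,0,0,0,0.005],[0.6,19.0,0,0,0,0.006],[0.7,21.9,0,0,0,0.007],[0.8,25.1,0,0,0,0.008],[0.9,28.5,0,0,0,0.009],[1.0,32.1,0,0,0,0.01],[1.1,35.9,0,0,0,0.011],[1.3,39.9,0,0,0,0.013],[1.4,44.0,0,0,0,0.014]]}}

```text
t: 17.12
tcp_pos: [0.4958, -0.1932, 0.2183]
eef_rot: [180.0, 0.0, 176.3]
force: [-0.4, 0.8, -9.2]
grip_width: 0.266
grip_force: 79.2
```

Emit:
{"fn": "step_arm", "kwargs": {"motion": [[0.1,4.3,0,0,0,0.001],[0.3,8.9,0,0,0,0.003],[0.4,13.6,0,0,0,0.004],[0.6,18.5,0,0,0,0.006],[0.7,23.5,0,0,0,0.007],[0.9,28.7,0,0,0,0.009],[1.1,34.1,0,0,0,0.011],[1.2,39.6,0,0,0,0.013],[1.4,45.2,0,0,0,0.014],[1.6,51.0,0,0,0,0.016],[1.8,56.9,0,0,0,0.018],[2.0,63.0,0,0,0,0.02],[2.2,69.2,0,0,0,0.022],[2.4,75.5,0,0,0,0.024],[2.6,81.9,0,0,0,0.026],[2.8,88.4,0,0,0,0.028],[3.0,95.0,0,0,0,0.03],[3.2,101.7,0,0,0,0.032],[3.4,108.4,0,0,0,0.034],[3.6,115.3,0,0,0,0.036]]}}

```text
t: 18.78
tcp_pos: [0.4994, -0.0776, 0.2183]
eef_rot: [180.0, -0.0, 178.4]
force: [-0.2, -0.8, -9.1]
grip_width: 0.267
grip_force: 79.3
```

Emit:
{"fn": "step_arm", "kwargs": {"motion": [[0.2,6.9,0,0,0,0.002],[0.4,13.9,0,0,0,0.004],[0.7,21.0,0,0,0,0.007],[0.9,28.0,0,0,0,0.009],[1.1,35.2,0,0,0,0.011],[1.3,42.4,0,0,0,0.013],[1.6,49.6,0,0,0,0.016],[1.8,56.8,0,0,0,0.018],[2.0,64.0,0,0,0,0.02],[2.2,71.3,0,0,0,0.023],[2.5,78.5,0,0,0,0.025],[2.7,85.7,0,0,0,0.027],[2.9,93.0,0,0,0,0.029],[3.1,100.2,0,0,0,0.032],[3.4,107.3,0,0,0,0.034],[3.6,114.5,0,0,0,0.036],[3.8,121.6,0,0,0,0.038],[4.0,128.6,0,0,0,0.041],[4.3,135.6,0,0,0,0.043],[4.5,142.5,0,0,0,0.045]]}}

```text
t: 20.45
tcp_pos: [0.5039, 0.0649, 0.2183]
eef_rot: [180.0, -0.0, -179.0]
force: [0.1, -0.4, -8.5]
grip_width: 0.269
grip_force: 79.3
```

Emit:
{"fn": "step_arm", "kwargs": {"motion": [[0.2,6.9,0,0,0,0.002],[0.4,13.6,0,0,0,0.004],[0.6,20.3,0,0,0,0.006],[0.8,26.9,0,0,0,0.009],[1.1,33.4,0,0,0,0.011],[1.3,39.8,0,0,0,0.013],[1.5,46.1,0,0,0,0.015],[1.6,52.3,0,0,0,0.017],[1.8,58.4,0,0,0,0.018],[2.0,64.3,0,0,0,0.02],[2.2,70.1,0,0,0,0.022],[2.4,75.7,0,0,0,0.024],[2.6,81.2,0,0,0,0.026],[2.7,86.6,0,0,0,0.027],[2.9,91.8,0,0,0,0.029],[3.0,96.8,0,0,0,0.031],[3.2,101.7,0,0,0,0.032],[3.3,106.4,0,0,0,0.034],[3.5,111.0,0,0,0,0.035],[3.6,115.3,0,0,0,0.037]]}}

```text
t: 22.12
tcp_pos: [0.5075, 0.18, 0.2182]
eef_rot: [180.0, -0.0, -176.9]
force: [0.6, 0.2, -8.6]
grip_width: 0.269
grip_force: 79.3
```

Emit:
{"fn": "step_arm", "kwargs": {"motion": [[0.1,4.2,0,0,0,0.001],[0.3,8.1,0,0,0,0.003],[0.4,11.9,0,0,0,0.004],[0.5,15.5,0,0,0,0.005],[0.6,18.9,0,0,0,0.006],[0.7,22.1,0,0,0,0.007],[0.8,25.1,0,0,0,0.008],[0.9,27.8,0,0,0,0.009],[1.0,30.4,0,0,0,0.01],[1.0,32.8,0,0,0,0.01],[1.1,34.9,0,0,0,0.011],[1.2,36.8,0,0,0,0.012],[1.2,38.5,0,0,0,0.012],[1.3,40.0,0,0,0,0.013],[1.3,41.2,0,0,0,0.013],[1.3,42.2,0,0,0,0.013],[1.4,43.0,0,0,0,0.014],[1.4,43.6,0,0,0,0.014],[1.4,43.9,0,0,0,0.014],[1.4,44.0,0,0,0,0.014]]}}

```text
t: 23.78
tcp_pos: [0.5089, 0.2235, 0.2183]
eef_rot: [180.0, -0.0, -176.1]
force: [0.5, -0.6, -9.3]
grip_width: 0.267
grip_force: 79.3
```

```bash
python3 -c "
from h import *
track('2.png'); c=cam('top'); save(c,'top2.png'); print(sensors.observe()['eef_rot'],sensors.observe()['joint_positions'].round(0))"
```

```text
t 23.78 tcp [0.5089 0.2235 0.2183] tooltilt(+ = -y low) 0.0001 M [ 0.01 -0.07  0.03] F [ 0.5 -0.6 -9.3] ('side', 1310, [-5.7, 53.6], 'med', np.float64(29.9)) ('railslope_y,x,z', [-0.0017, 0.0575, 0.0224], np.int64(741))
[ 1.79996231e+02 -1.55956037e-03 -1.76117909e+02] [  44.   -4.   -3.   -0.  -91. -131.]
```

View pics/side2.png

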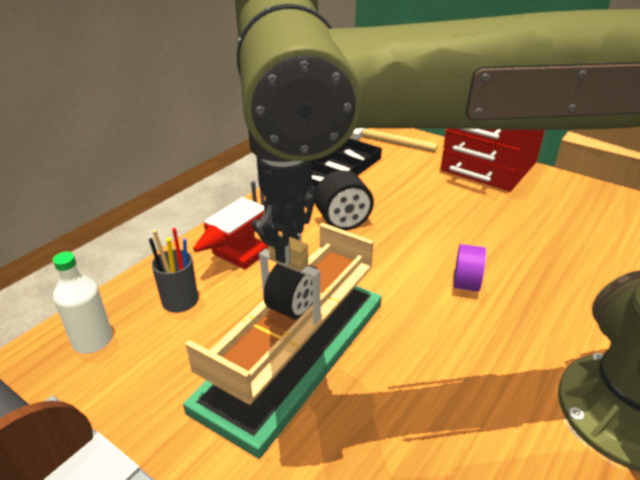

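The side view shows the tray level over the plate (centre about (290,310)) with the wheel standing under the grip at (290,288), between the lines. I lower it now.

Emit:
{"fn": "step_arm", "kwargs": {"motion": [[0,0,-1,0,0,0],[0,0,-4,0,0,0],[0,0,-8,0,0,0],[0,0,-13,0,0,0],[0,0,-18,0,0,0],[0,0,-23,0,0,0],[0,0,-28,0,0,0],[0,0,-33,0,0,0],[0,0,-38,0,0,0],[0,0,-43,0,0,0],[0,0,-48,0,0,0],[0,0,-53,0,0,0],[0,0,-57,0,0,0],[0,0,-60,0,0,0],[0,0,-62,0,0,0],[0,0,-63.5,0,0,0],[0,0,-65,0,0,0],[0,0,-66,0,0,0],[0,0,-67,0,0,0],[0,0,-67,0,0,0]]}}

```text
t: 25.55
tcp_pos: [0.5089, 0.2235, 0.1511]
eef_rot: [180.0, -0.0, -176.1]
force: [-0.7, 0.3, -9.1]
grip_width: 0.267
grip_force: 79.3
```

Emit:
{"fn": "step_arm", "kwargs": {"motion": [[0,0,-0.5,0,0,0],[0,0,-1,0,0,0],[0,0,-1.5,0,0,0],[0,0,-2,0,0,0],[0,0,-2.3,0,0,0],[0,0,-2.6,0,0,0],[0,0,-2.6,0,0,0],[0,0,-2.6,0,0,0]]}}

```text
t: 26.22
tcp_pos: [0.5089, 0.2235, 0.1488]
eef_rot: [180.0, 0.0, -176.1]
force: [-0.4, 0.9, -9.3]
grip_width: 0.272
grip_force: 79.4
```

```bash
python3 -c "
from h import *
track()"
```

```text
t 26.22 tcp [0.5089 0.2235 0.1488] tooltilt(+ = -y low) 0.0002 M [ 0.04  0.09 -0.04] F [-0.4  0.9 -9.3] ('side', 1192, [-5.8, 53.4], 'med', np.float64(29.4)) ('railslope_y,x,z', [-0.0008, 0.0579, 0.0224], np.int64(706))
```

No contact yet, so I creep down.

Emit:
{"fn": "step_arm", "kwargs": {"motion": [[0,0,-0.3,0,0,0],[0,0,-0.6,0,0,0],[0,0,-0.9,0,0,0],[0,0,-0.9,0,0,0],[0,0,-0.9,0,0,0]]}}

```text
t: 26.68
tcp_pos: [0.5091, 0.2235, 0.1488]
eef_rot: [180.0, 0.1, -176.1]
force: [-4.2, -0.2, -0.2]
grip_width: 0.268
grip_force: 80.4
```

Emit:
{"fn": "step_arm", "kwargs": {"motion": [[0,0,0,0,0,0],[0,0,0,0,0,0],[0,0,0,0,0,0],[0,0,0,0,0,0]], "force": 20}}

```text
t: 27.02
tcp_pos: [0.5091, 0.2235, 0.1487]
eef_rot: [180.0, 0.1, -176.1]
force: [-4.9, 0.7, 2.5]
grip_width: 0.273
grip_force: 80.7
```

Emit:
{"fn": "step_arm", "kwargs": {"motion": [[0,0,0,0,0,0],[0,0,0,0,0,0],[0,0,0,0,0,0],[0,0,0,0,0,0],[0,0,0,0,0,0],[0,0,0,0,0,0],[0,0,0,0,0,0],[0,0,0,0,0,0]], "fingers": 0}}

```text
t: 27.68
tcp_pos: [0.509, 0.2235, 0.1478]
eef_rot: [180.0, 0.0, -176.1]
force: [-0.3, 0.3, 1.2]
grip_width: 1.0
grip_force: 0.0
```

```bash
python3 -c "
from h import *
track()"
```

```text
t 27.68 tcp [0.509  0.2235 0.1478] tooltilt(+ = -y low) 0.0002 M [-0.04  0.03 -0.01] F [-0.3  0.3  1.2] ('side', 1173, [-5.7, 54.4], 'med', np.float64(29.5)) ('railslope_y,x,z', [-0.0014, 0.0635, 0.0228], np.int64(740))
```

Released, and the wheel has stayed at -6 mm. I retreat straight up and then back out of the top view.

Emit:
{"fn": "step_arm", "kwargs": {"motion": [[0,0,5,0,0,0],[0,0,15,0,0,0],[0,0,30,0,0,0],[0,0,50,0,0,0],[0,0,75,0,0,0],[0,0,100,0,0,0],[0,0,125,0,0,0],[0,0,140,0,0,0],[0,-30,140,0,0,0],[0,-60,140,0,0,0],[0,-90,140,0,0,0],[0,-120,140,0,0,0],[0,-150,140,0,0,0],[0,-180,140,0,0,0],[0,-210,140,0,0,0],[0,-240,140,0,0,0],[0,-270,140,0,0,0],[0,-300,140,0,0,0],[0,-320,140,0,0,0],[0,-320,140,0,0,0]]}}

```text
t: 29.4
tcp_pos: [0.5086, -0.0997, 0.2891]
eef_rot: [-180.0, 0.1, -176.3]
force: [-0.1, 0.0, -0.3]
grip_width: 0.999
grip_force: 0.0
```

```bash
python3 - <<'E'
from h import *
c=cam('top'); save(c,'top3.png')
Rp=Ro.from_euler('z',3.87,degrees=True).as_matrix(); P=(cloud(c)-[.5089,.2236,.03])@Rp; x,y,z=P[...,0],P[...,1],P[...,2]
reg=(abs(x)<.08)&(abs(y)<.2)
for lo,hi in((.018,.03),(.052,.068),(.13,.16)):
    p=P[reg&(z>lo)&(z<hi)]; print(lo,cv2.minAreaRect(p[:,:2].astype(np.float32)),p[:,2].mean())
w=reg&(c['img'].max(-1)<75)&(abs(x)<.027)&(z>.06)&(z<.104); p=P[w]
print(len(p),least_squares(lambda a:np.hypot(p[:,1]-a[0],p[:,2]-a[1])-.045,[0,.053],loss='soft_l1',f_scale=.003).x)
E
```

```text
0.018 ((0.04481033608317375, 0.01093338429927826), (0.10465090721845627, 0.3657756447792053), 15.16275405883789) 0.024331542542879545
0.052 ((0.00014786794781684875, 0.0013909637928009033), (0.3611416518688202, 0.10962780565023422), 89.91705322265625) 0.0593238425502579
0.13 ((0.020890232175588608, 0.00027608033269643784), (0.018953051418066025, 0.024623196572065353), 1.382991075515747) 0.1485882402739062
54 [-0.00518509  0.05328626]
```

View pics/top3.png

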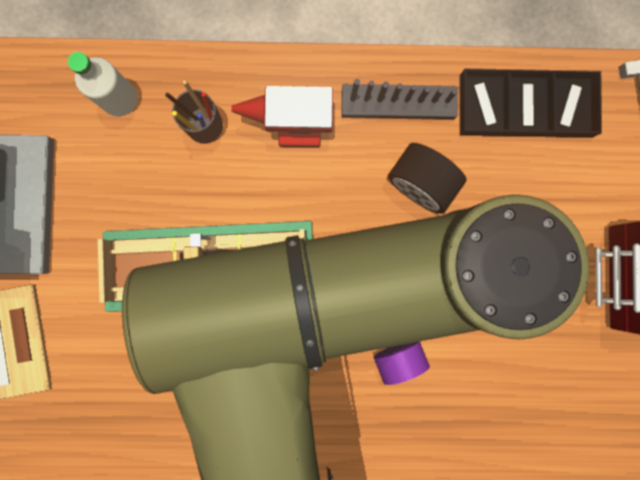

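The top view shows the tray on the plate (100-312, 225-310). It is off-centre by under 2 mm and square to within 0.1°, and the wheel is at -5 mm. The cup (198,118) and anvil (298,108) have not moved, and the arm is clear. I hand in.

```bash
python3 -c "
from h import *
print(manip.job_done())"
```

```text
the job is handed in; nothing more can be done
None
```

The job is handed in (the hand-in gave no verdict): the wheel was shown past the -y line and held back in the middle, and the tray was set down within 2 mm of the plate's centre with the wheel 5 mm from the tray's middle.

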